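# Seat a coded plug-in module in the bay of a sloped console that accepts it

### The arm

A 6-joint arm with a two-finger parallel gripper is mounted at the origin on the work surface; the furniture and walls round the work are solid. World frame = base frame: x ahead of the robot, y to its left, z up, the work surface at z = 0. Lengths are in m, angles in rad, forces in N, time in s.
With the tool pointing down it reaches from about 0.375 to 0.9 m from the base axis. Payload 3.1 kg.
Tool frame: the origin (TCP) lies between the finger pads; the fingertips stand 14 mm ahead of it and the grasp point (between the pads) lies 5 mm behind it (robot.finger_overhang is the distance from the TCP to the fingertips, in m); z points along the fingers, y is the line along which they close (so a half turn about z gives the same grasp; the last joint's range is limited). The gripper opens to 87 mm and grips with 3 to 60 N. Pads are 19 mm wide; open, the fingers measure 117 mm over their backs; the gripper's body (75 mm by 190 mm) begins 51 mm behind the grasp point.
Start: joints at [-1.518, 0.527, 1.433, -0, 1.181, -0.178], TCP at [0.143, -0.608, 0.237] pointing down, gripper open.
Joint ranges: [-3.08, 3.08], [-0.75, 2.2], [0.22, 2.44], [-1.43, 4.57], [0, 2.65], [-2.85, 2.85]. Speed limits (rad/s): [2.79, 2.79, 3.14, 3.14, 3.14, 3.14].

### API

Orientations are given as a unit quaternion [x, y, z, w].
In Python, from rig import monitor, cams, workorder, robot gives the robot as it stands.
- The arm moves only by the tool send_rows, never from a script. Its argument "moves" is one flat list of numbers, 7 for each row, row after row: the opening, from 0 (shut) to 1 (fully open), then the shift along the world's x, y, z in cm, then the turn, a rotation vector about the world's x, y, z in rad. A call has 1 to 5 rows; each row is the pose to reach, as a shift and turn from the pose commanded when the call began; what a row does not reach only later rows make up. A row lasts 1/12 s, in which the tool goes at most 41.7 mm and 7.16 degrees, less where a joint would pass 70% of its speed; a pose out of reach is approached as far as the arm can. A call with a gripper value outside its range is refused whole. The fingers move at their own pace and stop on an object; "grip_force" is the grip in N (left out, the last holds). Time passes only in rows, so rows that repeat a pose let the fingers close. It gives the time, the measured TCP pose, the force, the opening and the grip force at its end, in the units of the state.
- monitor.get_obs(): the state, without advancing time (a new reading comes with each control period).
- cams.camera(name): name is "scene" or "top" or "wrist"; returns a dict with "pixels" (480x640x3 uint8, blue, green, red), "range_z" (480x640 float32, m along the optical axis (not along the pixel's ray), 0 where there is no reading), "fovy" (degrees; the focal length in pixels is half the picture's height over the tangent of half this angle, whatever the lens; pixels are square), "cx", "cy" (the principal point, pixels), "rvec" (rotation vector, rad) and "tvec" (3), from world to camera coordinates, as OpenCV has them; the wrist camera has in their place "hand_eye" (4x4, takes a point from camera to tool coordinates, whose origin is the TCP and whose axes are the flange's). Camera axes: x right, y down, z forward; pixel columns grow to the right and rows downward; lengths in m; the calibration is good to about 2 mm. A picture is of the moment at which its call begins: read the wrist's pose just before it.
- workorder.hand_in(): hands the job in; it is judged then, once.
The state is a dict: "time": time; "q": joint angles; "joint_velocities": joint speeds; "joint_torque": joint torques, N m; "position": TCP position; "tool_rot": TCP orientation; "ft_force": force on the tool from outside, world axes, zero at the start; "moment": the same for the moment, N m; "grip_width": finger opening in m; "grip_force": force on a finger pad.
Only numpy, scipy, OpenCV 4.12 (cv2) and the standard library are available. Lean on these libraries where they do the work, as an engineer would, in place of code of your own. Each camera call takes 0.05 s, during which the arm holds its last target. There are 200 camera calls.

### The job

Take the plug-in module out of its parking stand by its handle and slide it, the same way round (round socket towards the robot), into the empty bay of the sloped console that accepts it: a coding peg deep in the other empty bays stops it well short, so do not force it there but draw it out and try the next. In the right bay press it fully home until the sprung catches snap over both ends of its plate, then let go; never drop it into a bay, and leave the things lying around where they are.

Things in the scene. Friction and masses are not known exactly. Their poses are not given: they have to be found in the camera images.
- module_grip (a point): Centre of the top bar of the module's black U-shaped handle (bar 70 mm along x, 12 mm thick along y, 22 mm high along z; open below, legs at x = -29 and +29 mm). Axes: x along the slab to its rear, y across its thickness, z up out of it. The underside of the module's front plate is 37 mm below this point, its foot 117 mm below. Starts upright in the stand.
- module: Plug-in module: flat metal cassette 110 (x) x 14 (y) x 80 mm (z), closed on top by a grey front plate 132 x 26 x 4 mm overhanging 11 mm at both ends, handle on the plate. Origin at the centre of its foot; axes as module_grip, which lies 117 mm up z. On the plate a round socket (14 mm across, 4 mm high) at x = -50 mm, a screw head at x = +52 mm. Weighs 0.25 to 0.5 kg.
- module_plate (a point): Centre of the underside of the module's front plate, 80 mm above its foot and 37 mm below module_grip; same axes. With the module home it lies at rails z = 0 to 1.5 mm; if the catches have not snapped, the ejector lifts it back to about 7 mm when let go.
- stand: Black parking stand fixed to the table, 150 x 64 mm, 56 mm high; origin at the centre of its underside, x along it, z up. The module's foot rests 10 mm above the table between two grooved end posts, with 1.6 mm of play each side in its thickness and 3 mm at each end; lift it 50 mm or more straight up to clear the posts.
- rails (a point): Middle of the console's sloped top, in the plane of the rails on which front plates rest. z points out of the bays (20 degrees from vertical, leaning to the console's front), x rearwards and uphill, y left across the bays. Five bays run along x, centred at x = 0, y = -64, -32, 0, 32, 64 mm; two hold neighbours, three are empty. A module goes in along -z, axes parallel to these.
- console: Grey and black sloped console, fixed, 180 deep x 180 mm wide, top 90 mm high at the front, 155 mm at the rear; origin at the centre of its underside, x to its rear, z up. In a bay's guides (rails z = -3 to -90 mm) the cassette has 1 mm of play each side in y, 1.25 mm each end in x; their mouths are flared 3.5 mm in y (z = -3 to -10 mm) and 4.7 mm in x (z = 0 to -5 mm).
- module_notch (a point): Coding notch in the module's foot (its middle, at the foot; module x = 26 mm): 16 mm wide, 36 mm high, through the thickness. Each empty bay has an 8 mm black peg on its floor, reaching up to rails z = -50 mm; in just one bay, a different one each time, it meets the notch. In the other two the foot lands on the peg with the plate 30 mm above the rails; the peg's rubber foot yields 5 mm (20 N), then is rigid.
- module_front (a point): Middle of the front (round-socket) end of the front plate's underside, 66 mm along -x from module_plate. Over the last 12 mm both plate ends wedge sprung catches outwards (at rails x = -74 to -62 and 62 to 74 mm, up to z = 18 mm) and ejector pads push back under the foot: 10 to 20 N in all. The catches then snap over the plate; just behind the click the plate meets the rails, a hard stop.
- neighbour_a: Neighbouring module screwed into one of the bays, four round sockets in a row; flat 132 x 30 mm front plate, parts on it at most 6 mm high apart from the catches at its ends, which reach 18 mm above the rails; origin on the table plane below its plate.
- neighbour_b: Neighbouring module screwed into one of the bays, a long black terminal strip; flat 132 x 30 mm front plate, parts on it at most 6 mm high apart from the catches at its ends, which reach 18 mm above the rails; origin on the table plane below its plate.
- blank_plate_mid (a point): Blanking plate taken off an empty bay, 132 x 30 mm, lying on the table; its middle. Bystander.
- driver_mid (a point): Screwdriver lying on the table, 150 mm long; its middle. Bystander.
- tape_mid (a point): Roll of label tape, 58 mm across, 18 mm high; its centre. Bystander.
- glass_mid (a point): Small glass beaker, 46 mm across, 58 mm high; its centre. Bystander.

How it is judged:
At the end, for the whole second after the job is handed in: The module stays home in a bay by itself, round socket towards the robot: plate within 3 mm of the rails' plane and of their middle line, slab within 0.05 rad of the bay's axes, at rest and let go (only the right bay lets it that deep, and only snapped catches keep it there) (x of module_plate in the frame of rails between -0.003 and 0.003 m and y of module_plate in the frame of rails between -0.07 and 0.07 m and z of module_plate in the frame of rails between -0.003 and 0.003 m and x of module_front in the frame of rails below -0.05 m and angle between the z axis of module and the z axis of rails, either way round below 0.05 rad and angle between the y axis of module and the y axis of rails, either way round below 0.05 rad and linear speed of module below 0.01 m/s); the robot touches nothing.
It fails at once if the module is forced: pressed on the console or anything in it with more than 120 N (contact force between module and console above 120 N or contact force between module and bay_a above 120 N or contact force between module and bay_b above 120 N or contact force between module and bay_c above 120 N or contact force between module and neighbour_a above 120 N or contact force between module and neighbour_b above 120 N).
It fails at once if the module drops or is slammed into the bay (faster than 0.4 m/s inside it) (x of module_plate in the frame of rails between -0.01 and 0.01 m and y of module_plate in the frame of rails between -0.08 and 0.08 m and z of module_plate in the frame of rails below 0.07 m and linear speed of module above 0.4 m/s).
It fails at once if a bystander is pushed more than 30 mm from its place (distance of any of blank_plate_mid, driver_mid, tape_mid, glass_mid from where it was at the start of the episode above 0.03 m).
It also fails if it takes over 54 s, if anything falls off the work surface, if the arm or the gripper's body presses on something with over 40 N, if the wrist force passes 120 N, or if a joint passes its speed limit or range.

## Working session

There is one attempt and no reset: what is moved stays moved. The work goes in short steps, Python scripts to look and compute and a tool call to move; the robot and the scene stay as the last step left them, time stands still between calls to the robot, and variables do not carry over. Pictures are saved under pics/ and viewed, at most 10 in all, crops included, and the job is handed in when it is done.

Besides the shell and the picture viewer there is one more tool, called after "Call:" as name(argument=value, ...), one argument or row to a line, values as JSON. send_rows: Moves the arm, as the interface text tells. Its arguments: {"type":"object","properties":{"moves":{"type":"array","items":{"type":"number"}},"grip_force":{"type":"number"}},"required":["moves"]}

```bash
mkdir -p pics; ls; cat > h.py <<'E'
import numpy as np, cv2
from scipy.spatial.transform import Rotation as R
from rig import monitor, cams, workorder, robot
def grab(name):
    o=monitor.get_obs(); c=cams.camera(name)
    f=240/np.tan(np.radians(c["fovy"])/2)
    if name=="wrist":
        T=np.eye(4);T[:3,:3]=R.from_quat(o["tool_rot"]).as_matrix();T[:3,3]=o["position"]
        M=T@np.array(c["hand_eye"])
    else:
        Rm=cv2.Rodrigues(np.array(c["rvec"],float))[0];M=np.eye(4)
        M[:3,:3]=Rm.T;M[:3,3]=-Rm.T@np.array(c["tvec"]).ravel()
    np.savez(f"{name}.npz",px=c["pixels"],d=c["range_z"],f=f,cx=c["cx"],cy=c["cy"],M=M)
    return load(name)
def load(name): return dict(np.load(f"{name}.npz"))
def cloud(c):
    v,u=np.mgrid[0:480,0:640];d=c["d"]
    p=np.stack([(u-c["cx"])/c["f"]*d,(v-c["cy"])/c["f"]*d,d],-1)
    w=p@c["M"][:3,:3].T+c["M"][:3,3]; w[d==0]=np.nan
    return w
def ray(c,u,v,z):  # hit plane z
    r=c["M"][:3,:3]@np.array([(u-c["cx"])/c["f"],(v-c["cy"])/c["f"],1]);o=c["M"][:3,3]
    return o+r*(z-o[2])/r[2]
def proj(c,p):
    q=(np.asarray(p)-c["M"][:3,3])@c["M"][:3,:3]
    return q[...,:2]/q[...,2:]*c["f"]+[c["cx"],c["cy"]]
E
python3 - <<'E'
from h import *
print(monitor.get_obs())
for n in("scene","top"):
    c=grab(n);cv2.imwrite(f"pics/{n}0.png",c["px"]);print(n,c["f"],c["cx"],c["cy"],c["M"].round(3).tolist())
E
```

```text
pics
{'time': 0.0, 'q': array([-1.51847824e+00,  5.28446068e-01,  1.43391197e+00,  1.44684008e-05,
        1.18136465e+00, -1.78487783e-01]), 'joint_velocities': array([ 0.00282632,  0.00105288, -0.00094498, -0.0006177 ,  0.00039775,
        0.00141124]), 'joint_torque': array([-5.00410206e-04, -4.40039527e+01, -1.76590580e+01,  6.31958758e-02,
        5.82632725e-02, -1.76221711e-04]), 'position': array([ 0.14297917, -0.60770821,  0.23558086]), 'tool_rot': array([ 9.93348222e-01,  1.15144153e-01,  7.38183152e-05, -1.06247883e-03]), 'ft_force': array([ 0.72962634, -0.50137941,  0.1758399 ]), 'moment': array([-0.02804333, -0.01105072, -0.02138823]), 'grip_force': 0.0, 'grip_width': 0.0868229851043458}
scene 574.9925894716107 323.32537916667525 235.336102418397 [[-0.901, 0.359, -0.243, 0.82], [0.433, 0.756, -0.491, 0.556], [0.007, -0.548, -0.837, 1.102], [0.0, 0.0, 0.0, 1.0]]
top 448.662368396386 323.3666155033962 237.4571558954154 [[-0.024, -0.996, 0.088, 0.429], [-0.999, 0.021, -0.033, -0.009], [0.031, -0.089, -0.996, 0.987], [0.0, 0.0, 0.0, 1.0]]
```

View pics/scene0.png

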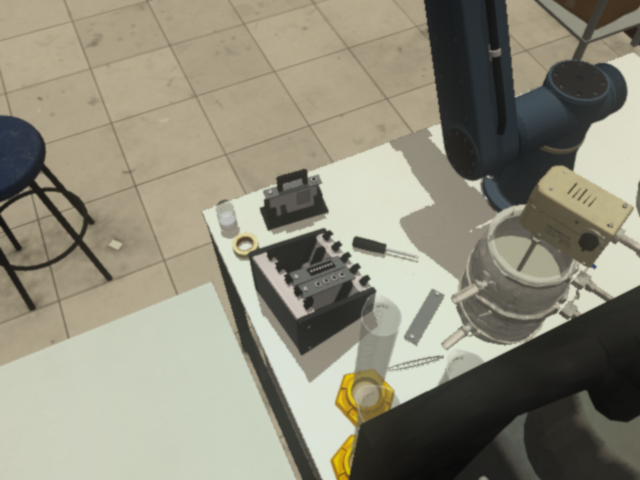

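View pics/top0.png

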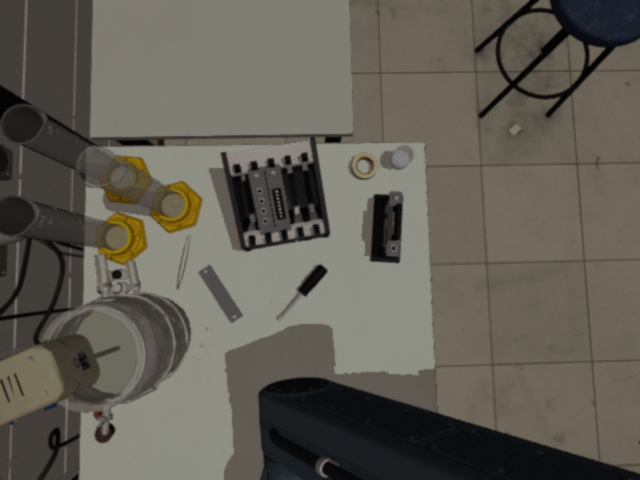

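The scene view shows the module in its stand at about (293,195) and the console at about (310,285). In the top view the console is at (275,195) and the stand at (388,228), with the neighbours' plates at (262,197) and (280,195). Next I'll get metric data from the depth.

```bash
python3 - <<'E'
from h import *
c=load("top");w=cloud(c)
for n,(u0,u1,v0,v1) in {"console":(215,335,135,255),"stand":(365,410,185,268)}.items():
    s=w[v0:v1,u0:u1].reshape(-1,3);m=s[:,2]>0.03;s=s[m]
    print(n,len(s),np.nanmin(s,0).round(3),np.nanmax(s,0).round(3))
    r=cv2.minAreaRect(s[:,:2].astype(np.float32)*1000);print(r)
h=w[185:268,365:410];
for z in(0.09,0.11):
    s=h[h[...,2]>z];print(z,len(s),cv2.minAreaRect(s[:,:2].astype(np.float32)*1000),np.median(s[:,2]))
print("neigh plates z along", [ (w[v,262].round(3).tolist()) for v in range(150,250,10)])
print("table",np.nanmedian(w[260:330,240:330,2]))
# zoomed crop picture
a=cv2.resize(c["px"][135:270,210:420],None,fx=3.8,fy=3.8,interpolation=cv2.INTER_CUBIC);cv2.imwrite("pics/crop1.png",cv2.convertScaleAbs(a,alpha=1.6,beta=20))
E
```

```text
console 7966 [ 0.49  -0.052  0.03 ] [0.695 0.153 0.166]
((591.4774169921875, 51.23976135253906), (182.01339721679688, 180.6003875732422), 8.807833671569824)
stand 1075 [ 0.467 -0.2    0.031] [ 0.6   -0.158  0.141]
((533.7310791015625, -179.31387329101562), (32.36061477661133, 131.90847778320312), 85.56405639648438)
0.09 850 ((533.5210571289062, -181.19656372070312), (26.535282135009766, 131.8075408935547), 84.64535522460938) 0.09545727891379857
0.11 274 ((533.46875, -181.08592224121094), (12.551920890808105, 69.74492645263672), 84.81597900390625) 0.13641740265447888
neigh plates z along [[0.672, 0.076, 0.152], [0.654, 0.077, 0.145], [0.635, 0.078, 0.142], [0.617, 0.078, 0.138], [0.599, 0.079, 0.13], [0.58, 0.08, 0.126], [0.562, 0.081, 0.122], [0.544, 0.082, 0.11], [0.524, 0.083, 0.107], [0.506, 0.085, 0.091]]
table -0.0001230805292623538
```

View pics/crop1.png

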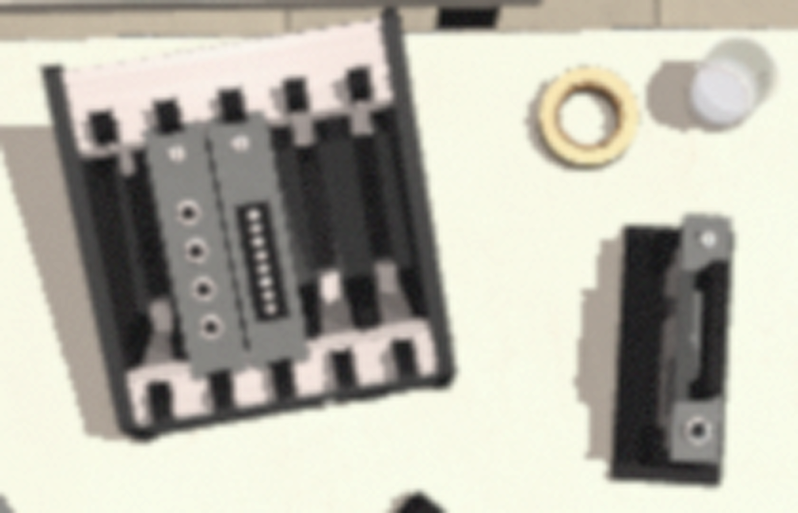

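The enlarged view shows empty bays at the far left (crop (115,250), y=+64) and the two on the right (crop (325,230) and (380,230), y=-32 and -64). The neighbours are in the y=+32 and y=0 bays. The module's socket (crop (698,430)) already faces the robot. I'll move above the stand, with tool yaw matched to the module.

Call:
send_rows(
  moves=[1, 13.5, 14.5, 3, 0, 0, -0.32, 1, 13.5, 14.5, 3, 0, 0, -0.32, 1, 13.5, 14.5, 3, 0, 0, -0.32, 1, 13.5, 14.5, 3, 0, 0, -0.32, 1, 13.5, 14.5, 3, 0, 0, -0.32],
)

```text
time: 0.52
position: [0.2793, -0.4607, 0.2665]
tool_rot: [0.999, -0.045, 0.0, -0.001]
ft_force: [0.5, -0.1, -0.1]
grip_width: 0.0869
grip_force: 0.0
```

Call:
send_rows(
  moves=[1, 13.5, 14, 3, 0, 0, 0, 1, 13.5, 14, 3, 0, 0, 0, 1, 13.5, 14, 3, 0, 0, 0, 1, 13.5, 14, 3, 0, 0, 0, 1, 13.5, 14, 3, 0, 0, 0],
)

```text
time: 0.93
position: [0.4146, -0.3205, 0.2969]
tool_rot: [0.999, -0.044, 0.0, -0.001]
ft_force: [-0.8, -0.5, -0.8]
grip_width: 0.0869
grip_force: 0.0
```

Call:
send_rows(
  moves=[1, 11, 14.2, 2, 0, 0, 0, 1, 11, 14.2, 2, 0, 0, 0, 1, 11, 14.2, 2, 0, 0, 0, 1, 11, 14.2, 2, 0, 0, 0, 1, 11, 14.2, 2, 0, 0, 0],
)

```text
time: 1.35
position: [0.5255, -0.1769, 0.317]
tool_rot: [0.999, -0.042, 0.001, -0.001]
ft_force: [0.6, -0.9, -0.3]
grip_width: 0.0869
grip_force: 0.0
```

```bash
cat > grip.py <<'E'
from h import *
E
python3 - <<'E'
from h import *
o=monitor.get_obs();print(o["time"],o["position"],R.from_quat(o["tool_rot"]).as_matrix().round(3).tolist(),o["q"])
c=grab("wrist");cv2.imwrite("pics/w1.png",c["px"]);print(c["f"],c["cx"],c["cy"],c["M"].round(3).tolist())
# console plane: mid-range points from top cam
t=load("top");w=cloud(t)
s=w[170:225,258:290].reshape(-1,3);A=np.c_[s[:,:2],np.ones(len(s))]
for i in range(4):
    k=np.linalg.lstsq(A,s[:,2],rcond=None)[0];r=s[:,2]-A@k;g=abs(r)<0.003;s,A=s[g],A[g]
print("plane",k,"slope deg",np.degrees(np.arctan(np.hypot(*k[:2]))),"yaw",np.degrees(np.arctan2(k[1],k[0])),"z at centre",k@[0.5915,0.0512,1])
E
```

```text
1.35 [ 0.5255344  -0.17691115  0.31699768] [[0.996, -0.085, 0.002], [-0.085, -0.996, 0.002], [0.002, -0.002, -1.0]] [-0.5277049   0.34476547  1.50961717  0.00281948  1.28629203  1.12723883]
332.6201555721647 323.41862470098715 238.93268864977418 [[-0.086, -0.961, -0.264, 0.599], [-0.996, 0.082, 0.025, -0.183], [-0.003, 0.266, -0.964, 0.465], [0.0, 0.0, 0.0, 1.0]]
 ** On entry to DLASCL parameter number  4 had an illegal value
 ** On entry to DLASCL parameter number  4 had an illegal valueTraceback (most recent call last):
  File "<stdin>", line 8, in <module>
    x, resids, rank, s = _umath_linalg.lstsq(a, b, rcond,
                         ~~~~~~~~~~~~~~~~~~~^^^^^^^^^^^^^
                                             signature=signature)
                                             ^^^^^^^^^^^^^^^^^^^^
    raise LinAlgError("SVD did not converge in Linear Least Squares")
numpy.linalg.LinAlgError: SVD did not converge in Linear Least Squares
```

View pics/w1.png

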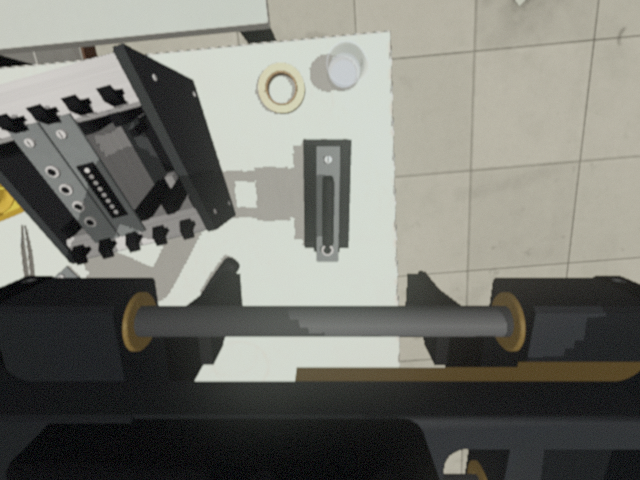

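```bash
python3 - <<'E'
from h import *
t=load("top");w=cloud(t)
def plane(s):
    s=s[np.isfinite(s).all(1)]
    for i in range(6):
        A=np.c_[s[:,:2],np.ones(len(s))]
        k=np.linalg.lstsq(A,s[:,2],rcond=None)[0];r=s[:,2]-A@k;s=s[abs(r)<max(0.0025,1.2*r.std())]
    print(len(s),"plane",k.round(4),"slope",np.degrees(np.arctan(np.hypot(*k[:2]))),"yaw",np.degrees(np.arctan2(k[1],k[0])),"z centre",k@[0.5915,0.0512,1])
plane(w[170:225,258:290].reshape(-1,3))
c=load("wrist");v=cloud(c)
m=(v[...,2]>0.115)&(abs(v[...,0]-.533)<.06)&(abs(v[...,1]+.18)<.05)
s=v[m];print(len(s),cv2.minAreaRect(s[:,:2].astype(np.float32)*1000),np.nanpercentile(s[:,2],[50,95]))
m=(v[...,2]>0.085)&(v[...,2]<.115)&(abs(v[...,0]-.533)<.09)&(abs(v[...,1]+.18)<.05)
s=v[m];print(len(s),cv2.minAreaRect(s[:,:2].astype(np.float32)*1000),np.nanpercentile(s[:,2],[50,95]))
E
```

```text
1036 plane [ 0.3501  0.042  -0.0823] slope 19.42395775137873 yaw 6.840096034372716 z centre 0.12696647097157293
76327 ((534.4807739257812, -179.00469970703125), (110.23281860351562, 71.60348510742188), 77.6489028930664) [0.41112255 0.42452379]
1871 ((534.36474609375, -180.68115234375), (25.871253967285156, 131.58287048339844), 84.78325653076172) [0.09379681 0.0981581 ]
```

The wrist view shows the module plate with its screw at (328,160) and socket at (327,250), centred under the gripper line. Before grasping, I'll get one square-on close look at the console.

Call:
send_rows(
  moves=[1, -1, 17, 0, 0, 0, 0.245, 1, -1, 17, 0, 0, 0, 0.245, 1, -1, 17, 0, 0, 0, 0.245, 1, -1, 17, 0, 0, 0, 0.245, 1, -1, 17, 0, 0, 0, 0.245],
)

```text
time: 1.82
position: [0.5107, -0.0056, 0.316]
tool_rot: [0.997, 0.081, -0.001, -0.002]
ft_force: [0.3, -0.6, 0.3]
grip_width: 0.087
grip_force: 0.0
```

Call:
send_rows(
  moves=[1, 0, 6, 0, 0, 0, 0, 1, 0, 6, 0, 0, 0, 0, 1, 0, 6, 0, 0, 0, 0, 1, 0, 6, 0, 0, 0, 0],
)

```text
time: 2.15
position: [0.5127, 0.0485, 0.3162]
tool_rot: [0.997, 0.079, -0.0, 0.0]
ft_force: [-0.1, 0.1, -0.2]
grip_width: 0.0871
grip_force: 0.0
```

```bash
python3 - <<'E'
from h import *
c=grab("wrist");cv2.imwrite("pics/w2.png",c["px"]);o=monitor.get_obs();print(o["time"],o["position"],c["M"][:3,3])
E
```

```text
2.2 [0.5128852  0.04775753 0.31626047] [0.58575705 0.06074347 0.46420126]
```

View pics/w2.png

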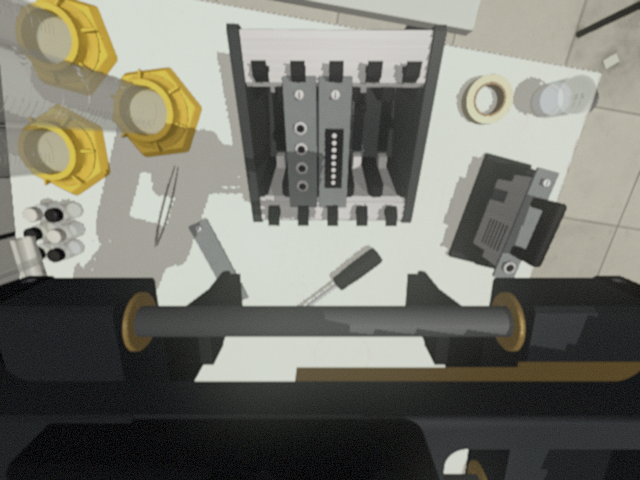

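The wrist view shows the console square on: neighbour plates at (302,140) and (336,140), rear catches along row 70, and front catches along row 214. I'll use the catch tops and plate depth points to fix the rails frame.

```bash
cat > rails.py <<'E'
from h import *
def fit(c,u0,u1,v0,v1,cen=(0.5915,0.0512),zc=0.123,yaw=8.8):
    v=cloud(c)[v0:v1,u0:u1].reshape(-1,3);px=c["px"][v0:v1,u0:u1].reshape(-1,3).astype(int)
    o=np.array([*cen,zc]);tilt=20.
    for it in range(4):
        Rr=(R.from_euler('z',yaw,degrees=True)*R.from_euler('y',-tilt,degrees=True)).as_matrix()
        p=(v-o)@Rr
        g=(px.min(1)>70)&(px.max(1)<170)&(abs(p[:,0])<60)&(p[:,1]>-16)&(p[:,1]<.049)&(abs(p[:,0])<.06)&(abs(p[:,2]-.004)<.006)
        s=p[g];k=np.linalg.lstsq(np.c_[s[:,:2],np.ones(len(s))],s[:,2],rcond=None)[0]
        # catches: tall points near ends
        C=[]
        for sx in(-1,1):
            for b in(-64,-32,0,32,64):
                m=(abs(p[:,0]-sx*.068)<.014)&(abs(p[:,1]-b/1000)<.012)&(p[:,2]>.010)&(p[:,2]<.024)
                if m.sum()>8: C.append([sx*68,b,*(np.median(p[m,:2],0)*1000),np.percentile(p[m,2],90)*1000,m.sum()])
        C=np.array(C)
        # yaw+offset by rigid 2D fit
        a=C[:,:2]-C[:,:2].mean(0);b=C[:,2:4]-C[:,2:4].mean(0)
        dy=np.arctan2((a[:,0]*b[:,1]-a[:,1]*b[:,0]).sum(),(a*b).sum());
        mid=np.array([(C[C[:,0]==68,2].mean()+C[C[:,0]==-68,2].mean())/2,(C[:,3]-C[:,1]).mean()])/1000
        print(it,"plane",k.round(4),"dyaw",np.degrees(dy).round(2),"mid",(mid*1000).round(2),"o",o.round(4),"n",len(s))
        o=o+Rr@np.array([*mid,0]); yaw+=np.degrees(dy)
    print(C.round(1)); print("yaw",yaw,"o",o)
    return o,yaw,p
E
python3 - <<'E'
from rails import *
for n,b in(("wrist",(220,450,20,235)),("top",(215,335,135,255))):
    print(n);o,y,p=fit(load(n),*b)
    np.save(n+"_p.npy",p)
    q=p[np.isfinite(p).all(1)]
    # side walls: top outline extents
    m=(q[:,2]>-.02)&(abs(q[:,0])<.05);print("y extent",np.percentile(q[m,1],[0.5,99.5]))
    m=(abs(q[:,0])<.055)&(q[:,1]>-.014)&(q[:,1]<.046)&(q[:,2]>-.0)&(q[:,2]<.008);print("plate z",np.median(q[m,2]))
E
```

```text
wrist
0 plane [-0.0056  0.0025  0.0031] dyaw -0.13 mid [-4.07  0.38] o [0.5915 0.0512 0.123 ] n 7738
1 plane [-0.0038  0.0028  0.0031] dyaw -0.03 mid [-0.87 -0.01] o [0.5877 0.051  0.1216] n 7553
2 plane [-0.0034  0.0029  0.0031] dyaw -0.02 mid [-0.12 -0.01] o [0.5868 0.0509 0.1213] n 7516
3 plane [-0.0033  0.0029  0.0031] dyaw -0.0 mid [ 0. -0.] o [0.5867 0.0508 0.1213] n 7521
[[-6.80e+01 -6.40e+01 -7.19e+01 -6.37e+01  1.78e+01  1.89e+02]
 [-6.80e+01 -3.20e+01 -7.22e+01 -3.21e+01  1.77e+01  1.89e+02]
 [-6.80e+01  0.00e+00 -7.18e+01  2.00e-01  1.79e+01  1.78e+02]
 [-6.80e+01  3.20e+01 -7.19e+01  3.15e+01  1.78e+01  1.76e+02]
 [-6.80e+01  6.40e+01 -7.15e+01  6.38e+01  1.77e+01  1.83e+02]
 [ 6.80e+01 -6.40e+01  7.18e+01 -6.34e+01  1.80e+01  3.09e+02]
 [ 6.80e+01 -3.20e+01  7.17e+01 -3.17e+01  1.80e+01  2.93e+02]
 [ 6.80e+01  0.00e+00  7.22e+01 -1.00e-01  1.80e+01  2.90e+02]
 [ 6.80e+01  3.20e+01  7.19e+01  3.19e+01  1.82e+01  2.88e+02]
 [ 6.80e+01  6.40e+01  7.18e+01  6.35e+01  1.81e+01  3.00e+02]]
yaw 8.628166995962982 o [0.58673452 0.05083204 0.12126545]
y extent [-0.08959657  0.0894
[... 221 characters left out ...]
n 421
2 plane [-0.005   0.0192  0.004 ] dyaw 0.04 mid [-0.1  -0.03] o [0.5851 0.05   0.1206] n 412
3 plane [-0.0041  0.0199  0.004 ] dyaw 0.0 mid [-0.  0.] o [0.585  0.05   0.1206] n 416
[[-68.  -64.  -72.5 -63.8  19.2  53. ]
 [-68.  -32.  -71.1 -31.8  18.9  57. ]
 [-68.    0.  -71.8   0.   19.5  56. ]
 [-68.   32.  -72.   32.   19.4  55. ]
 [-68.   64.  -72.   64.   19.3  56. ]
 [ 68.  -64.   72.6 -63.7  19.2  51. ]
 [ 68.  -32.   71.4 -32.   19.5  57. ]
 [ 68.    0.   71.7  -0.   18.2  52. ]
 [ 68.   32.   71.7  31.8  19.   56. ]
 [ 68.   64.   71.8  63.7  19.2  54. ]]
yaw 8.83799661773808 o [0.58500909 0.04998897 0.12059789]
y extent [-0.08944475  0.08949386]
plate z 0.0036493723484144636
```

The rails frame from the wrist view is origin (0.5867, 0.0508, 0.1213) with yaw 8.65°; the plane fit gives 20° tilt, and the top view agrees to within 2 mm. Now I'll grasp the module.

Call:
send_rows(
  moves=[0.7, 1.8, -20, -3, 0, 0, -0.246, 0.7, 1.8, -20, -3, 0, 0, -0.246, 0.7, 1.8, -20, -3, 0, 0, -0.246, 0.7, 1.8, -20, -3, 0, 0, -0.246, 0.7, 1.8, -20, -3, 0, 0, -0.246],
)

```text
time: 2.62
position: [0.5304, -0.1559, 0.2861]
tool_rot: [0.999, -0.046, -0.0, 0.001]
ft_force: [-0.0, 0.1, 0.0]
grip_width: 0.064
grip_force: 0.0
```

Call:
send_rows(
  moves=[0.7, 0.3, -3, -12, 0, 0, 0, 0.7, 0.3, -3, -12, 0, 0, 0, 0.7, 0.3, -3, -12, 0, 0, 0, 0.7, 0.3, -3, -12, 0, 0, 0, 0.7, 0.3, -3, -12, 0, 0, 0],
)

```text
time: 3.03
position: [0.532, -0.1825, 0.1644]
tool_rot: [0.999, -0.047, -0.003, -0.001]
ft_force: [0.1, -0.0, 0.8]
grip_width: 0.0611
grip_force: 0.0
```

```bash
python3 - <<'E'
from h import *
c=grab("wrist");o=monitor.get_obs();Rm=R.from_quat(o["tool_rot"]).as_matrix();print(o["time"],o["position"],"yaw",np.degrees(np.arctan2(Rm[1,0],Rm[0,0])),Rm[:,2])
v=cloud(c);print(((np.array([.534,-.181,.127])-o["position"])@Rm).round(4))
for z0,z1 in((.085,.115),(.12,.15)):
    m=(v[...,2]>z0)&(v[...,2]<z1)&(abs(v[...,0]-.533)<.09)&(abs(v[...,1]+.18)<.02);s=v[m]
    print(len(s),cv2.minAreaRect(s[:,:2].astype(np.float32)*1000),np.percentile(s[:,2],[50,95]))
E
```

```text
3.0833 [ 0.53387712 -0.18259999  0.16692092] yaw -5.279906310166346 [-4.66455514e-04  2.87485143e-04 -9.99999850e-01]
[-0.     -0.0016  0.0399]
3679 ((547.9710083007812, -181.89242553710938), (26.051145553588867, 104.9356689453125), 84.84335327148438) [0.09383758 0.09830002]
1976 ((543.5020751953125, -181.526611328125), (11.960724830627441, 53.0352668762207), 84.83817291259766) [0.13716112 0.13854082]
```

Call:
send_rows(
  moves=[0.7, 0, 0.15, -2.5, 0, 0, 0, 0.7, 0, 0.15, -4.5, 0, 0, 0, 0.7, 0, 0.15, -4.5, 0, 0, 0, 0, 0, 0.15, -4.5, 0, 0, 0, 0, 0, 0.15, -4.5, 0, 0, 0],
  grip_force=50,
)

```text
time: 3.5
position: [0.5357, -0.1805, 0.1245]
tool_rot: [0.999, -0.045, 0.002, 0.001]
ft_force: [0.5, -0.5, 0.2]
grip_width: 0.0538
grip_force: 0.0
```

Call:
send_rows(
  moves=[0, 0, 0, 0, 0, 0, 0, 0, 0, 0, 0, 0, 0, 0, 0, 0, 0, 0, 0, 0, 0, 0, 0, 0, 0, 0, 0, 0, 0, 0, 0, 0, 0, 0, 0],
)

```text
time: 3.92
position: [0.5341, -0.18, 0.1219]
tool_rot: [0.999, -0.045, 0.0, 0.0]
ft_force: [-0.1, -1.4, -0.6]
grip_width: 0.0224
grip_force: 0.0
```

Call:
send_rows(
  moves=[0, 0, 0, 0, 0, 0, 0, 0, 0, 0, 0, 0, 0, 0, 0, 0, 0, 0, 0, 0, 0, 0, 0, 0, 0, 0, 0, 0],
)

```text
time: 4.25
position: [0.534, -0.1802, 0.1215]
tool_rot: [0.999, -0.045, -0.0, 0.0]
ft_force: [-0.6, -0.6, 0.1]
grip_width: 0.0115
grip_force: 50.0
```

Call:
send_rows(
  moves=[0, 0, 0, 2, 0, 0, 0, 0, 0, 0, 4, 0, 0, 0, 0, 0, 0, 6, 0, 0, 0, 0, 0, 0, 8, 0, 0, 0, 0, 0, 0, 10, 0, 0, 0],
)

```text
time: 4.67
position: [0.5332, -0.1793, 0.2215]
tool_rot: [0.999, -0.045, -0.001, -0.001]
ft_force: [0.2, -0.6, -3.0]
grip_width: 0.0115
grip_force: 49.9
```

Call:
send_rows(
  moves=[0, 0, 0, 4, 0, 0, 0, 0, 0, 0, 7, 0, 0, 0, 0, 0, 0, 7, 0, 0, 0, 0, 0, 0, 7, 0, 0, 0],
)

```text
time: 5.0
position: [0.5345, -0.18, 0.2928]
tool_rot: [0.999, -0.045, 0.001, 0.001]
ft_force: [-1.0, 1.0, -3.5]
grip_width: 0.0112
grip_force: 49.9
```

```bash
python3 - <<'E'
from h import *
o=monitor.get_obs();c=grab("wrist");Rm=R.from_quat(o["tool_rot"]).as_matrix();print(o["time"],o["position"],"yaw",np.degrees(np.arctan2(Rm[1,0],Rm[0,0])),Rm[:,2],o["ft_force"],o["moment"])
cv2.imwrite("pics/w3.png",c["px"]);np.savez("held.npz",T=np.r_[np.c_[Rm,o["position"]],[[0,0,0,1]]])
p=(cloud(c)-o["position"])@Rm  # tool coords
m=(p[...,2]>.022)&(p[...,2]<.045)&(abs(p[...,1])<.02)&(abs(p[...,0])<.09);s=p[m]
print(len(s),cv2.minAreaRect(s[:,:2].astype(np.float32)*1000))
s=s[abs(s[:,1])<.011]; 
A=np.c_[s[:,:2],np.ones(len(s))]
for i in range(5):
    k=np.linalg.lstsq(A,s[:,2],rcond=None)[0];r=s[:,2]-A@k;g=abs(r)<.0015+r.std();s,A=s[g],A[g]
print("plate plane in tool",k,len(s),s[:,0].min(),s[:,0].max())
t=grab("top");cv2.imwrite("pics/t3.png",t["px"])
E
```

```text
5.0 [ 0.53451158 -0.17999489  0.29275691] yaw -5.1638705447756905 [ 0.00281056 -0.00126674 -0.99999525] [-0.97596872  1.00716104 -3.50465563] [0.06368087 0.02742237 0.01698527]
4073 ((5.104194641113281, -0.6488189697265625), (123.18267059326172, 26.067920684814453), 0.0056613474152982235)
plate plane in tool [ 0.00128119 -0.00674539  0.0276144 ] 3082 -0.056226527011133176 0.06669597504361192
```

View pics/w3.png

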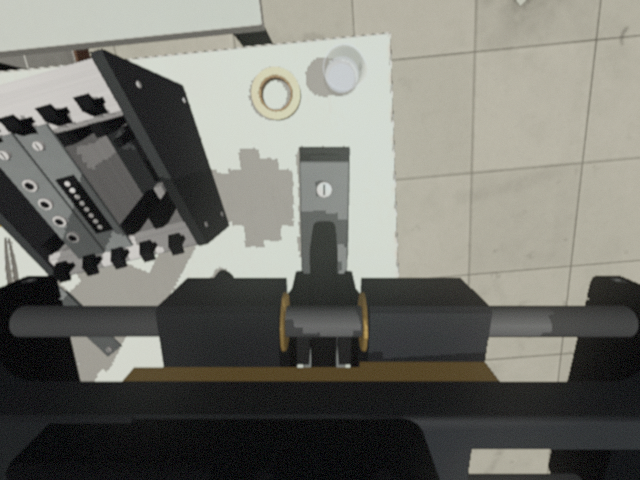

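The module is held squarely, with the rear screw at (324,189), plate centre about 0.7 mm ahead of the tool axis and the plate parallel. Next I'll check the saved depth for peg tops (rails z ≈ -50 mm) in the three empty bays.

```bash
python3 - <<'E'
from h import *
p=np.load("wrist_p.npy");p=p[np.isfinite(p).all(1)]*1000
for b in(64,-32,-64):
    s=p[(abs(p[:,1]-b)<6)&(abs(p[:,0])<58)]
    print("bay",b,len(s),"min z",s[:,2].min().round(1))
    for x in range(-56,56,6):
        q=s[(s[:,0]>=x)&(s[:,0]<x+6)]
        if len(q): print(x,len(q),np.percentile(q[:,2],[5,50,95]).round(0),end=" | ")
    print()
E
```

```text
bay 64 1055 min z -124.8
-56 32 [-101.  -74.  -73.] | -50 50 [-104.  -74.  -72.] | -44 84 [-104.  -75.  -72.] | -38 29 [-87. -86. -78.] | -32 48 [-88. -86. -85.] | -26 42 [-111.  -87.  -85.] | -20 18 [-88. -86. -85.] | -14 32 [-87. -58. -50.] | -8 131 [-89. -68. -51.] | -2 55 [-87. -86. -84.] | 4 50 [-87. -86. -85.] | 10 58 [-123.  -86.  -85.] | 16 60 [-88. -86. -85.] | 22 25 [-87. -86. -85.] | 28 15 [-87. -86. -85.] | 34 16 [-75. -73. -72.] | 40 8 [-74. -74. -73.] | 52 39 [-6. -4. -3.] | 
bay -32 1143 min z -126.6
-56 33 [-102.  -74.  -72.] | -50 53 [-104.  -74.  -72.] | -44 73 [-104.  -75.  -72.] | -38 41 [-107.  -86.  -76.] | -32 58 [-110.  -87.  -85.] | -26 50 [-111.  -86.  -85.] | -20 51 [-114.  -87.  -85.] | -14 58 [-117.  -86.  -85.] | -8 57 [-118.  -87.  -85.] | -2 62 [-121.  -87.  -86.] | 4 64 [-123.  -87.  -85.] | 10 45 [-125.  -87.  -85.] | 16 19 [-87. -85. -51.] | 22 65 [-84. -52. -51.] | 28 79 [-87. -73. -52.] | 34 20 [-75. -73. -72.] | 40 9 [-74. -73. -73.] | 52 38 [-7. -5. -3.] | 
bay -64 1161 min z -1005.7
-56 30 [-101.  -74.  -72.] | -50 66 [-104.  -74.  -72.] | -44 78 [-105.  -75.  -72.] | -38 45 [-107.  -86.  -77.] | -32 57 [-110.  -87.  -85.] | -26 58 [-112.  -87.  -85.] | -20 64 [-115.  -87.  -86.] | -14 63 [-117.  -87.  -85.] | -8 50 [-119.  -87.  -85.] | -2 45 [-121.  -88.  -52.] | 4 102 [-123.  -64.  -51.] | 10 139 [-125.  -85.  -52.] | 16 55 [-88. -86. -85.] | 22 23 [-88. -87. -86.] | 34 1 [-75. -75. -75.] | 40 2 [-74. -74. -74.] | 52 46 [-1002.    -5.    -3.] |
```

Peg positions per bay: y=+64 at x≈-9, y=-64 at x≈+7, and y=-32 at x≈+26. Only y=-32 matches the notch, so that is the bay. I'll compute the approach pose there.

```bash
cat > plan.py <<'E'
from h import *
O=np.array([.5867,.0508,.1213]);YAW=8.65
RR=(R.from_euler('z',YAW,degrees=True)*R.from_euler('y',-20,degrees=True))
RT=RR*R.from_euler('x',180,degrees=True)
def go(zp,x=-.0007,y=-.032):
    o=monitor.get_obs();t=O+RR.apply([x,y,zp+.032])
    d=(t-o["position"])*100;rv=(RT*R.from_quat(o["tool_rot"]).inv()).as_rotvec()
    print(f"t={o['time']:.2f} zp={zp} target",t.round(4),"shift cm",d.round(2),"turn",rv.round(3),"F",o["ft_force"].round(1))
def where():
    o=monitor.get_obs();p=RR.inv().apply(o["position"]-O)
    print("TCP in rails mm",(p*1000).round(1),"plate",((p-[-.0007,0,.032])*1000).round(1))
E
python3 -c "
from plan import *
go(.12);where();print(RR.as_matrix()[:,2])"
```

```text
t=5.10 zp=0.12 target [0.5395 0.0112 0.2639] shift cm [ 0.69 19.02 -2.57] turn [ 0.009 -0.354  0.238] F [-0.4  0.7 -3.4]
TCP in rails mm [ -25.2 -219.   188.3] plate [ -24.5 -219.   156.3]
[-0.33812984 -0.05143919  0.93969262]
```

Call:
send_rows(
  moves=[0, 0, 4, 2, 0.002, -0.07, 0.05, 0, 0, 8, 3, 0.004, -0.14, 0.1, 0, 0, 12, 3, 0.006, -0.21, 0.14, 0, 0.4, 16, 2, 0.008, -0.28, 0.19, 0, 0.7, 19, 1, 0.009, -0.35, 0.237],
  grip_force=60,
)

```text
time: 5.52
position: [0.5389, 0.0131, 0.2997]
tool_rot: [0.982, 0.075, 0.173, -0.014]
ft_force: [-0.7, -1.0, -3.8]
grip_width: 0.0115
grip_force: 59.9
```

Call:
send_rows(
  moves=[0, 0, 0, 0, 0, 0, 0, 0, 0, 0, 0, 0, 0, 0, 0, 0, 0, 0, 0, 0, 0],
)

```text
time: 5.77
position: [0.5404, 0.0102, 0.2999]
tool_rot: [0.982, 0.074, 0.172, -0.013]
ft_force: [-0.3, -0.7, -2.2]
grip_width: 0.0117
grip_force: 59.9
```

```bash
python3 - <<'E'
from plan import *
go(.115);where()
o=monitor.get_obs();c=grab("wrist");cv2.imwrite("pics/w4.png",c["px"])
v=RR.inv().apply((cloud(c)-O).reshape(-1,3)).reshape(480,640,3)*1000
# module plate in rails frame (rear part), expected height
P=(RR.inv().apply(o["position"]-O)*1000);h=P[2]-28
m=(abs(v[...,2]-h)<9)&(abs(v[...,1]-P[1])<22)&(abs(v[...,0])<80);s=v[m]
print("module plate",len(s),cv2.minAreaRect(s[:,:2].astype(np.float32)),np.percentile(s[:,0],99.5),np.median(s[:,2]),h)
k=s[abs(s[:,1]-P[1])<11];print("plate slope",np.linalg.lstsq(np.c_[k[:,:2],np.ones(len(k))],k[:,2],rcond=None)[0])
for b in(-64,-32,0,32,64):
    m=(abs(v[...,0]-68)<14)&(abs(v[...,1]-b)<12)&(v[...,2]>10)&(v[...,2]<24)
    if m.sum()>8: print(b,np.median(v[m],0).round(1),m.sum())
E
```

```text
t=5.77 zp=0.115 target [0.5412 0.0115 0.2592] shift cm [ 0.08  0.13 -4.07] turn [ 0.001 -0.003  0.002] F [-0.3 -0.7 -2.2]
TCP in rails mm [ 12.3 -33.2 185.6] plate [ 13.  -33.2 153.6]
module plate 4117 ((17.340789794921875, -32.821617126464844), (26.10515785217285, 123.24620056152344), 89.89044952392578) 78.91464765301151 157.43747051398225 157.60582084778943
plate slope [-4.28112772e-04 -5.71433691e-03  1.57630065e+02]
-64 [ 70.9 -63.8  16.8] 212
-32 [ 76.  -32.4  17.1] 78
0 [71.1 -0.1 16.8] 225
32 [71.2 31.5 16.7] 225
64 [71.2 63.5 16.8] 241
```

View pics/w4.png

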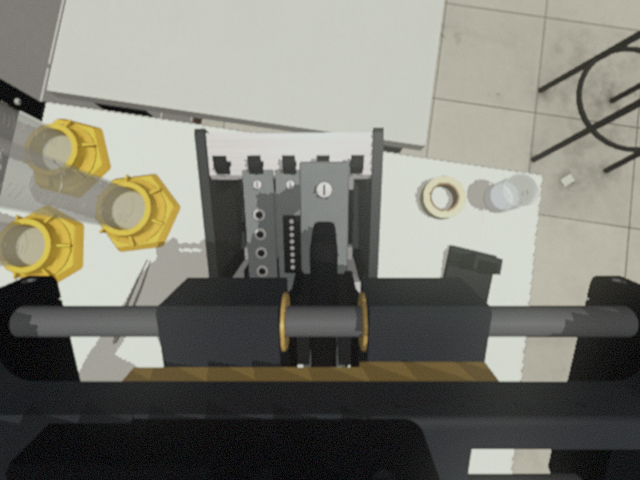

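The wrist view shows the held module's plate (screw at (324,190)) in line with the y=-32 bay, parallel to the rails and about 13 mm uphill, as planned. I'll move down to just above the bay mouth.

Call:
send_rows(
  moves=[0, 0.05, 0.05, -2, 0, 0, 0, 0, 0.05, 0.05, -4.1, 0, 0, 0, 0, 0.05, 0.05, -4.1, 0, 0, 0, 0, 0.05, 0.05, -4.1, 0, 0, 0],
)

```text
time: 6.15
position: [0.5414, 0.0096, 0.2595]
tool_rot: [0.982, 0.072, 0.172, -0.013]
ft_force: [-0.3, 0.4, -3.3]
grip_width: 0.0115
grip_force: 59.9
```

```bash
python3 - <<'E'
from plan import *
go(.115,-.0010,-.0324);where();go(.085,-.0010,-.0324)
o=monitor.get_obs();c=grab("wrist")
v=RR.inv().apply((cloud(c)-O).reshape(-1,3)).reshape(480,640,3)*1000
P=(RR.inv().apply(o["position"]-O)*1000);h=P[2]-28
m=(abs(v[...,2]-h)<9)&(abs(v[...,1]-P[1])<22)&(abs(v[...,0])<80);s=v[m]
print("module plate",cv2.minAreaRect(s[:,:2].astype(np.float32)),np.percentile(s[:,0],99.5),np.median(s[:,2]),h)
for b in(-64,-32,0,32,64):
    m=(abs(v[...,0]-68)<14)&(abs(v[...,1]-b)<12)&(v[...,2]>10)&(v[...,2]<24)
    if m.sum()>8: print(b,np.median(v[m],0).round(1),m.sum())
E
```

```text
t=6.15 zp=0.115 target [0.5409 0.0111 0.2591] shift cm [-0.04  0.14 -0.04] turn [ 0.001 -0.003  0.004] F [-0.3  0.4 -3.3]
TCP in rails mm [ -0.7 -33.9 147.3] plate [  0.  -33.9 115.3]
t=6.15 zp=0.085 target [0.5511 0.0126 0.2309] shift cm [ 0.97  0.3  -2.86] turn [ 0.001 -0.003  0.004] F [-0.3  0.4 -3.3]
module plate ((4.383331298828125, -33.568992614746094), (26.079059600830078, 123.29285430908203), 89.84169006347656) 65.95779161134243 119.16972513785701 119.30619176284353
-64 [ 71.6 -63.8  16.8] 302
-32 [ 71.8 -31.8  16.8] 286
0 [71.1 -0.3 16.8] 297
32 [71.3 31.5 16.7] 316
64 [71.4 63.2 16.8] 330
```

Call:
send_rows(
  moves=[0, 0.0, 0.13, 0, 0, 0, 0.003, 0, 0.3, 0.18, -0.95, 0, 0, 0.003, 0, 0.65, 0.23, -1.9, 0, 0, 0.003, 0, 1.0, 0.28, -2.85, 0, 0, 0.003, 0, 1.0, 0.28, -2.85, 0, 0, 0.003],
)

```text
time: 6.62
position: [0.551, 0.0137, 0.2298]
tool_rot: [0.982, 0.075, 0.172, -0.013]
ft_force: [-0.0, 0.1, -2.9]
grip_width: 0.0117
grip_force: 59.9
```

```bash
python3 -c "
from plan import *
where();go(.060,-.001,-.0324)"
```

```text
TCP in rails mm [ -1.3 -31.3 115.9] plate [ -0.6 -31.3  83.9]
t=6.62 zp=0.06 target [0.5595 0.0139 0.2074] shift cm [ 0.86  0.02 -2.23] turn [ 0.    -0.003 -0.001] F [-0.   0.1 -2.9]
```

Call:
send_rows(
  moves=[0, 0.17, 0.0, -0.47, 0, 0, 0, 0, 0.34, 0.0, -0.94, 0, 0, 0, 0, 0.51, 0.02, -1.41, 0, 0, 0, 0, 0.68, 0.04, -1.88, 0, 0, 0, 0, 0.85, 0.06, -2.35, 0, 0, 0],
)

```text
time: 7.03
position: [0.559, 0.0143, 0.2079]
tool_rot: [0.982, 0.075, 0.172, -0.013]
ft_force: [-2.8, -0.7, -3.4]
grip_width: 0.0114
grip_force: 59.9
```

```bash
python3 -c "
from plan import *
where();go(.035,-.001,-.0322)"
```

```text
TCP in rails mm [ -1.3 -32.   92.7] plate [ -0.6 -32.   60.7]
t=7.03 zp=0.035 target [0.568  0.0154 0.1839] shift cm [ 0.9   0.11 -2.4 ] turn [ 0.001 -0.002 -0.002] F [-2.8 -0.7 -3.4]
```

The foot has entered the guides with hardly any force. I'll continue past the 30 mm peg level while watching the force.

Call:
send_rows(
  moves=[0, 0.18, 0.02, -0.5, 0, 0, 0, 0, 0.36, 0.04, -1.0, 0, 0, 0, 0, 0.54, 0.06, -1.5, 0, 0, 0, 0, 0.72, 0.08, -2.0, 0, 0, 0, 0, 0.88, 0.1, -2.4, 0, 0, 0],
)

```text
time: 7.45
position: [0.5683, 0.0152, 0.1835]
tool_rot: [0.982, 0.075, 0.172, -0.013]
ft_force: [-4.6, -0.2, -2.2]
grip_width: 0.0113
grip_force: 59.9
```

Call:
send_rows(
  moves=[0, 0.07, 0.01, -0.2, 0, 0, 0, 0, 0.14, 0.02, -0.4, 0, 0, 0, 0, 0.21, 0.03, -0.6, 0, 0, 0, 0, 0.28, 0.04, -0.8, 0, 0, 0, 0, 0.34, 0.05, -0.94, 0, 0, 0],
)

```text
time: 7.87
position: [0.5716, 0.0157, 0.1748]
tool_rot: [0.982, 0.075, 0.173, -0.013]
ft_force: [-4.7, -1.2, -2.4]
grip_width: 0.0112
grip_force: 59.9
```

```bash
python3 -c "
from plan import *
where();go(.012,-.001,-.0322)"
```

```text
TCP in rails mm [ -0.7 -32.5  57.2] plate [ -0.  -32.5  25.2]
t=7.87 zp=0.012 target [0.5757 0.0166 0.1623] shift cm [ 0.42  0.09 -1.25] turn [ 0.001 -0.001 -0.001] F [-4.7 -1.2 -2.4]
```

There is no peg resistance at 25 mm, so this is the right bay. I'll keep going down to the catches.

Call:
send_rows(
  moves=[0, 0.07, 0.02, -0.25, 0, 0, 0, 0, 0.14, 0.04, -0.5, 0, 0, 0, 0, 0.24, 0.06, -0.75, 0, 0, 0, 0, 0.33, 0.07, -1.0, 0, 0, 0, 0, 0.41, 0.08, -1.25, 0, 0, 0],
)

```text
time: 8.28
position: [0.5757, 0.0165, 0.1623]
tool_rot: [0.982, 0.075, 0.173, -0.013]
ft_force: [-7.3, -1.4, 0.5]
grip_width: 0.0116
grip_force: 59.9
```

Call:
send_rows(
  moves=[0, 0.05, 0.01, -0.15, 0, 0, 0, 0, 0.1, 0.02, -0.3, 0, 0, 0, 0, 0.16, 0.02, -0.45, 0, 0, 0, 0, 0.21, 0.03, -0.6, 0, 0, 0, 0, 0.21, 0.03, -0.6, 0, 0, 0],
)

```text
time: 8.7
position: [0.578, 0.0167, 0.1571]
tool_rot: [0.982, 0.075, 0.173, -0.013]
ft_force: [-7.4, -1.1, 2.4]
grip_width: 0.0113
grip_force: 59.9
```

```bash
python3 -c "
from plan import *
where();go(.0,-.001,-.0322)
o=monitor.get_obs();print(RR.inv().apply(o['ft_force']))"
```

```text
TCP in rails mm [ -0.7 -32.4  38.3] plate [ -0.  -32.4   6.3]
t=8.70 zp=0.0 target [0.5798 0.0172 0.151 ] shift cm [ 0.18  0.05 -0.6 ] turn [ 0.001  0.    -0.001] F [-7.4 -1.1  2.4]
[-6.21396956  0.01599049  4.78458242]
```

Call:
send_rows(
  moves=[0, 0.02, 0.0, -0.1, 0, 0, 0, 0, 0.05, 0.01, -0.2, 0, 0, 0, 0, 0.08, 0.02, -0.3, 0, 0, 0, 0, 0.11, 0.02, -0.4, 0, 0, 0, 0, 0.11, 0.02, -0.4, 0, 0, 0],
)

```text
time: 9.12
position: [0.5792, 0.0169, 0.1535]
tool_rot: [0.982, 0.075, 0.174, -0.013]
ft_force: [-7.1, -1.1, 5.0]
grip_width: 0.0115
grip_force: 59.9
```

Call:
send_rows(
  moves=[0, 0.02, 0.0, -0.07, 0, 0, 0, 0, 0.04, 0.0, -0.14, 0, 0, 0, 0, 0.06, 0.01, -0.2, 0, 0, 0, 0, 0.06, 0.01, -0.2, 0, 0, 0],
)

```text
time: 9.45
position: [0.5799, 0.017, 0.1518]
tool_rot: [0.982, 0.075, 0.174, -0.012]
ft_force: [-9.4, -0.7, 6.6]
grip_width: 0.0118
grip_force: 59.9
```

```bash
python3 -c "
from plan import *
where();go(.0,-.001,-.0322)
o=monitor.get_obs();print(RR.inv().apply(o['ft_force']))"
```

```text
TCP in rails mm [ -0.7 -32.4  32.7] plate [  0.  -32.4   0.7]
t=9.45 zp=0.0 target [0.5798 0.0172 0.151 ] shift cm [-0.01  0.02 -0.08] turn [ 0.001  0.001 -0.001] F [-9.4 -0.7  6.6]
[-6.52190164  0.68704991  9.42946313]
```

Call:
send_rows(
  moves=[0, 0.02, 0.0, -0.05, 0, 0, 0, 0, 0.03, 0.0, -0.1, 0, 0, 0, 0, 0.03, 0.0, -0.1, 0, 0, 0],
)

```text
time: 9.7
position: [0.5802, 0.017, 0.1508]
tool_rot: [0.982, 0.075, 0.174, -0.012]
ft_force: [-9.3, -0.8, 7.5]
grip_width: 0.0112
grip_force: 59.9
```

Call:
send_rows(
  moves=[0, 0.02, 0.0, -0.05, 0, 0, 0, 0, 0.03, 0.0, -0.1, 0, 0, 0, 0, 0.03, 0.0, -0.1, 0, 0, 0],
)

```text
time: 9.95
position: [0.5806, 0.017, 0.1499]
tool_rot: [0.982, 0.075, 0.174, -0.012]
ft_force: [-9.4, -1.0, 8.0]
grip_width: 0.0113
grip_force: 59.9
```

Call:
send_rows(
  moves=[0, 0.02, 0.0, -0.05, 0, 0, 0, 0, 0.03, 0.0, -0.1, 0, 0, 0, 0, 0.03, 0.0, -0.1, 0, 0, 0],
)

```text
time: 10.2
position: [0.5806, 0.017, 0.1498]
tool_rot: [0.982, 0.075, 0.174, -0.012]
ft_force: [-14.0, -2.2, 14.2]
grip_width: 0.011
grip_force: 59.9
```

Call:
send_rows(
  moves=[0, 0.02, 0.0, -0.05, 0, 0, 0, 0, 0.03, 0.0, -0.1, 0, 0, 0, 0, 0.03, 0.0, -0.1, 0, 0, 0],
)

```text
time: 10.45
position: [0.5806, 0.017, 0.1498]
tool_rot: [0.982, 0.075, 0.175, -0.012]
ft_force: [-17.9, -2.9, 22.9]
grip_width: 0.0114
grip_force: 59.9
```

```bash
python3 - <<'E'
from plan import *
where();o=monitor.get_obs();print(RR.inv().apply(o['ft_force']))
c=grab("wrist");Rm=R.from_quat(o["tool_rot"]).as_matrix()
p=(cloud(c)-o["position"])@Rm
m=(p[...,2]>.022)&(p[...,2]<.045)&(abs(p[...,1])<.011)&(p[...,0]>.03)&(p[...,0]<.06);s=p[m]
print("plate top tool z",np.median(s[:,2]))
v=RR.inv().apply((cloud(c)-O).reshape(-1,3)).reshape(480,640,3)*1000
for b in(-32,0,32):
    m=(abs(v[...,0]-35)<12)&(abs(v[...,1]-b)<10)&(abs(v[...,2])<20);print(b,"plate top z",np.median(v[m][:,2]))
E
```

```text
TCP in rails mm [ -0.7 -32.5  30.5] plate [  0.  -32.5  -1.5]
[-9.19190609 -0.15931927 27.75083695]
plate top tool z 0.027709063187605052
-32 plate top z 2.9982618579275604
0 plate top z 2.953615016434381
32 plate top z 3.0499768445195654
```

The module has hit the hard stop and its plate is flush with the neighbours' plates (3.0 mm each). I'll press slightly more, ease off the load, and release.

Call:
send_rows(
  moves=[0, 0.02, 0.0, -0.07, 0, 0, 0, 0, 0.04, 0.0, -0.15, 0, 0, 0, 0, 0.04, 0.0, -0.15, 0, 0, 0],
)

```text
time: 10.75
position: [0.5807, 0.017, 0.1497]
tool_rot: [0.982, 0.075, 0.175, -0.012]
ft_force: [-24.2, -3.1, 34.6]
grip_width: 0.0119
grip_force: 60.0
```

Call:
send_rows(
  moves=[0, -0.06, 0, 0.17, 0, 0, 0, 0, -0.12, -0.01, 0.35, 0, 0, 0, 0, -0.12, -0.01, 0.35, 0, 0, 0],
)

```text
time: 11.0
position: [0.5805, 0.0168, 0.1503]
tool_rot: [0.982, 0.075, 0.174, -0.012]
ft_force: [-9.4, -0.5, 7.9]
grip_width: 0.0115
grip_force: 60.0
```

```bash
python3 - <<'E'
from plan import *
where();o=monitor.get_obs();print(RR.inv().apply(o['ft_force']))
E
```

```text
TCP in rails mm [ -0.7 -32.7  31.1] plate [  0.  -32.7  -0.9]
[-6.11919211  0.94311438 10.67892159]
```

Call:
send_rows(
  moves=[0, -0.03, 0, 0.1, 0, 0, 0, 0, -0.07, -0.01, 0.2, 0, 0, 0, 0, -0.07, -0.01, 0.2, 0, 0, 0],
)

```text
time: 11.25
position: [0.5801, 0.0167, 0.1513]
tool_rot: [0.982, 0.075, 0.174, -0.012]
ft_force: [-7.3, -0.7, 2.9]
grip_width: 0.0112
grip_force: 60.0
```

```bash
python3 - <<'E'
from plan import *
where();o=monitor.get_obs();print(RR.inv().apply(o['ft_force']))
E
```

```text
TCP in rails mm [ -0.7 -32.7  32.2] plate [  0.  -32.7   0.2]
[-5.9119668   0.44046729  5.24709329]
```

Call:
send_rows(
  moves=[0, -0.03, 0, 0.1, 0, 0, 0, 0, -0.07, -0.01, 0.2, 0, 0, 0, 0, -0.07, -0.01, 0.2, 0, 0, 0],
)

```text
time: 11.5
position: [0.58, 0.0166, 0.1516]
tool_rot: [0.982, 0.075, 0.173, -0.013]
ft_force: [3.1, 0.2, -14.4]
grip_width: 0.0112
grip_force: 60.0
```

```bash
python3 - <<'E'
from plan import *
where();o=monitor.get_obs();print(RR.inv().apply(o['ft_force']),o["moment"])
c=grab("wrist");Rm=R.from_quat(o["tool_rot"]).as_matrix()
p=(cloud(c)-o["position"])@Rm
m=(p[...,2]>.022)&(p[...,2]<.045)&(abs(p[...,1])<.011)&(p[...,0]>.03)&(p[...,0]<.06);s=p[m]
print("plate top tool z",np.median(s[:,2]))
v=RR.inv().apply((cloud(c)-O).reshape(-1,3)).reshape(480,640,3)*1000
for b in(-64,-32,0,32,64):
    m=(abs(v[...,0]-35)<12)&(abs(v[...,1]-b)<10)&(abs(v[...,2])<20);print(b,"plate top z",np.median(v[m][:,2]),end=" ")
    m=(abs(v[...,0]-68)<16)&(abs(v[...,1]-b)<8)&(v[...,2]>12)&(v[...,2]<24);print("catch",np.percentile(v[m][:,0],[2,50,98]).round(1) if m.any() else 0)
cv2.imwrite("pics/w5.png",cv2.convertScaleAbs(cv2.resize(c["px"][100:290,180:420],None,fx=3.2,fy=3.0,interpolation=cv2.INTER_CUBIC),alpha=1.8))
E
```

```text
TCP in rails mm [ -0.7 -32.8  32.5] plate [ -0.  -32.8   0.5]
[ -1.99211729  -0.30911797 -14.60266796] [0.10869033 0.79119911 0.04324996]
plate top tool z 0.027703770691524538
-64 plate top z -9.774902116754145 catch [64.9 72.1 78.4]
-32 plate top z 4.779221583457421 catch [64.9 72.1 78.8]
0 plate top z 2.9597039228964133 catch [64.9 72.1 78.4]
32 plate top z 3.0738284785409022 catch [64.9 71.6 78.4]
64 plate top z -11.407485635004349 catch [65.  72.1 78.4]
```

View pics/w5.png

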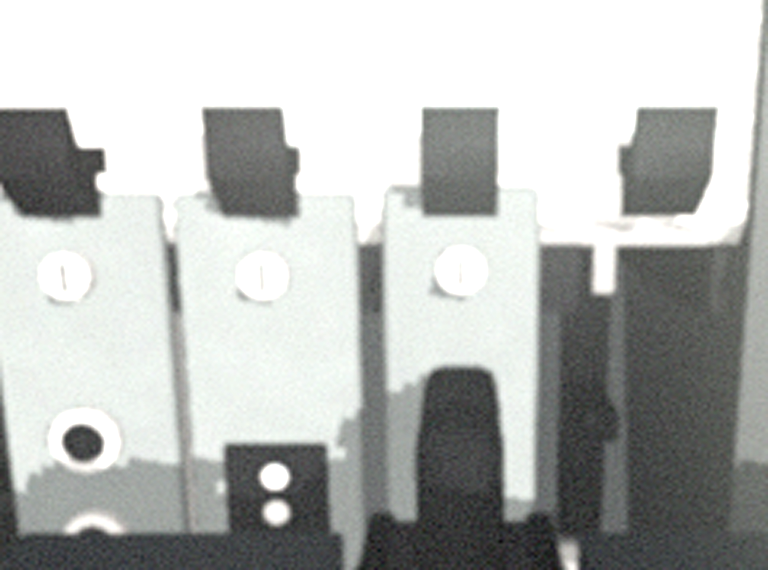

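The picture shows the rear catch hooked over the module's plate end at (460,210), like its neighbours. An upward pull met a hard 15 N hold, so the catches have snapped. I'll return to neutral and release.

Call:
send_rows(
  moves=[0, 0.06, 0.01, -0.17, 0, 0, 0, 0, 0.06, 0.01, -0.17, 0, 0, 0, 0.45, 0.06, 0.01, -0.17, 0, 0, 0, 0.45, 0.06, 0.01, -0.17, 0, 0, 0, 0.45, 0.06, 0.01, -0.17, 0, 0, 0],
)

```text
time: 11.97
position: [0.582, 0.016, 0.1527]
tool_rot: [0.981, 0.075, 0.176, -0.012]
ft_force: [-0.6, -0.5, 0.1]
grip_width: 0.0238
grip_force: 0.0
```

Call:
send_rows(
  moves=[0.45, 0, 0, 0, 0, 0, 0, 0.45, 0, 0, 0, 0, 0, 0, 0.45, 0, 0, 0, 0, 0, 0],
)

```text
time: 12.22
position: [0.5803, 0.0165, 0.1514]
tool_rot: [0.982, 0.075, 0.174, -0.012]
ft_force: [-0.1, 0.3, -0.6]
grip_width: 0.0374
grip_force: 0.0
```

Call:
send_rows(
  moves=[0.45, -0.34, -0.05, 0.94, 0, 0, 0, 0.45, -1.0, -0.15, 2.8, 0, 0, 0, 0.45, -2.0, -0.3, 5.6, 0, 0, 0, 0.45, -3.4, -0.5, 9.4, 0, 0, 0, 0.45, -4.1, -0.6, 11.3, 0, 0, 0],
)

```text
time: 12.63
position: [0.5385, 0.0104, 0.2677]
tool_rot: [0.982, 0.075, 0.175, -0.012]
ft_force: [0.6, 0.3, -0.4]
grip_width: 0.0393
grip_force: 0.0
```

```bash
python3 - <<'E'
from plan import *
where();o=monitor.get_obs();print(o["time"],o['ft_force'])
c=grab("wrist");cv2.imwrite("pics/w6.png",c["px"])
v=RR.inv().apply((cloud(c)-O).reshape(-1,3)).reshape(480,640,3)*1000
for b in(-32,0,32):
    for x in(-50,-35,35,50):
        m=(abs(v[...,0]-x)<5)&(abs(v[...,1]-b)<10)&(abs(v[...,2])<20);print(b,x,"plate top z",np.median(v[m][:,2]).round(2) if m.any() else None,m.sum())
E
```

```text
TCP in rails mm [ -0.4 -32.7 156. ] plate [  0.3 -32.7 124. ]
12.6333 [ 0.63908313  0.29856262 -0.42384579]
-32 -50 plate top z 7.24 137
-32 -35 plate top z 4.41 59
-32 35 plate top z 4.65 209
-32 50 plate top z 4.72 253
0 -50 plate top z 2.94 136
0 -35 plate top z 5.3 206
0 35 plate top z 2.97 254
0 50 plate top z 3.18 272
32 -50 plate top z 2.95 171
32 -35 plate top z 3.65 226
32 35 plate top z 3.03 250
32 50 plate top z 3.27 265
```

View pics/w6.png

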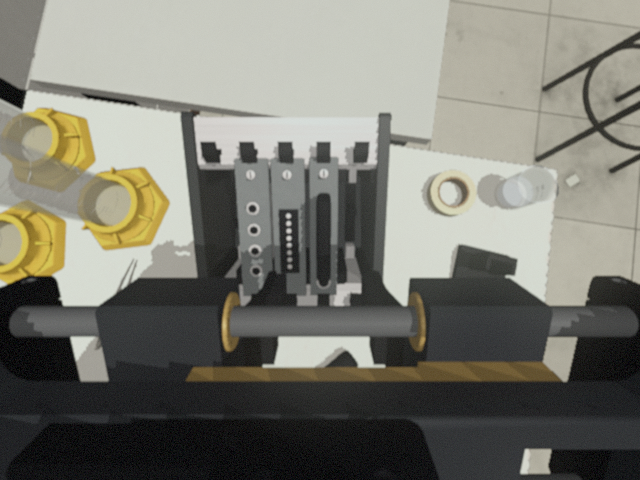

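After release the module sits about 1.6 mm above the neighbours' plates and level at both ends, which is the catch play. The socket is at the robot end at (323,282), and the gripper is clear. I'll hand in the job.

```bash
python3 -c "
from rig import workorder
print(workorder.hand_in())"
```

```text
the job is handed in; nothing more can be done
None
```

The module is home in the y = -32 mm bay, round socket towards the robot; the catches held it against a 15 N pull, I let go with the gripper clear, and the job was handed in at about 13 s (no verdict came back).

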